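Press a cork pad onto a stamp block in a dowelled press form

TASK

Load the wooden press form: lay the thick wooden stamp block flat in the nest of the lower half, then lay the thinner cork pad flat on top of it, letting go of each. Then fit the upper half, holes over the two steel dowels, down onto the stack and press it down with the gripper with a push of 10 to 20 newtons; finish while still holding it pressed like that, without letting go. Leave the other things on the table where they are.

Things in the scene. Friction and masses are not known exactly. Their poses are not given: they have to be found in the camera images.
- lower: Lower half of the press form, fixed on the table: plywood base 100 x 170 x 16 mm (its x, y, z), two steel dowels at y = +62 and -62 mm, x = 0, and between them two curved wooden walls that form a round nest. Origin: centre of the underside, on the table; z up.
- nest (a point): Centre of the nest's floor, 16 mm above the table; axes as the lower half's. Nest 59 mm across inside, walls 26 mm high. The walls stand only on the dowel sides (+y, -y); to +x and -x the nest is open in gaps 41 mm wide, so fingers that close along its x axis fit in down to the floor.
- dowel0 (a point): Tip of the dowel on the lower half's +y side, 72 mm above the table. Dowels are 10 mm thick, stand 56 mm above the base, the last 6 mm tapered.
- dowel1 (a point): Tip of the dowel on the lower half's -y side, 72 mm above the table.
- upper: Upper half, loose, 0.28 to 0.46 kg, flat on the table: plywood plate 70 x 160 x 18 mm (x, y, z), flat below, two through holes 12.4 mm wide at y = +62 and -62 mm, x = 0; fits either way round. Origin: centre of the underside. Seated on the full stack, its underside is 32 mm above the nest's floor, 6 mm above the walls, and the dowels come through the holes.
- handle (a point): Point in the handle bar on the plate's top, 40 mm above the upper half's underside and 14 mm below the bar's top; axes as the upper half's. The bar is wooden, 24 mm wide (x), 84 mm long (y), 36 mm high, centred on the plate.
- block: Stamp block: dark wooden disc, 56 mm across, 18 mm thick, 30 g, lying flat on the table. Origin: centre of its underside.
- pad: Cork pad: disc of the same 56 mm across, 14 mm thick, 15 g, rigid, lying flat on the table. Origin: centre of its underside. It and the block may lie in either of two places, which vary.
- glue: Yellow glue bottle, 56 mm across, 150 mm tall, a bystander. Origin: centre of its underside.
- tape: Roll of paper tape lying flat, 96 mm across, 24 mm high, a bystander. Origin: centre of its underside.
- paint: Squat paint jar, 64 mm across, 75 mm tall, a bystander. Origin: centre of its underside.
- driver: Screwdriver lying on the table, a bystander.
There are look-alikes about, which are no part of the job. There is more than one size of the pad; the one meant has the size given above.

How it is judged:
On the way, in this order (a step that is already met when the one before it is completed fails the run):
1. the stamp block lies flat in the nest, let go (horizontal distance between block and nest below 0.003 m and z of block in the frame of nest between -0.003 and 0.002 m and angle between block's own z axis and vertical below 0.06 rad and contact force between the fingers and block below 0.3 N and linear speed of block below 0.02 m/s), for 0.2 s.
2. the cork pad lies flat on the block in the nest, let go (horizontal distance between each of block, pad and nest below 0.003 m and z of block in the frame of nest between -0.003 and 0.002 m and angle between each of block, pad's own z axis and vertical below 0.06 rad and z of pad in the frame of nest between 0.015 and 0.02 m and contact force between the fingers and pad below 0.3 N and linear speed of pad below 0.02 m/s), for 0.2 s.
At the end, for the whole second after the job is handed in: Block on the nest's floor, pad on the block, upper half on both dowels and on the pad, each within 3 mm sideways, 2 mm in height and 0.06 rad of level; robot holding the upper half so that it bears on the pad with 8 to 45 N, own weight included (horizontal distance between each of block, pad, upper and nest below 0.003 m and z of block in the frame of nest between -0.003 and 0.002 m and angle between each of block, pad, upper's own z axis and vertical below 0.06 rad and z of pad in the frame of nest between 0.015 and 0.02 m and z of upper in the frame of nest between 0.029 and 0.034 m and angle between the y axis of upper and the y axis of lower, either way round below 0.06 rad and linear speed of upper below 0.02 m/s and contact force between upper and pad between 8 and 45 N and contact force between any of the fingers, the arm and upper above 3 N); the arm keeps its last pose, push and grip.
It fails at once if a bystander is shifted more than 30 mm (distance of any of glue, tape, paint, driver from where it was at the start of the episode above 0.03 m).
It also fails if it takes over 72 s, if anything falls off the work surface, if the arm or the gripper's body presses on something with over 40 N, if the wrist force passes 120 N, or if a joint passes its speed limit or range.

ROBOT

A 7-joint arm with a two-finger parallel gripper is mounted at the origin on the work surface. World frame = base frame: x ahead of the robot, y to its left, z up, the work surface at z = 0. Lengths are in m, angles in rad, forces in N, time in s.
With the tool pointing down it reaches from about 0.35 to 0.9 m from the base axis. Payload 19.9 kg.
Tool frame: the origin (TCP) lies midway between the tips of the shut fingers; the grasp point (between the pads) lies 19 mm behind it; z points along the fingers, y is the line along which they close (so a half turn about z gives the same grasp; the last joint's range is limited). The gripper opens to 94 mm and grips with 3 to 60 N. Pads are 16 mm wide; open, the fingers measure 119 mm over their backs; the gripper's body (75 mm by 177 mm) begins 78 mm behind the grasp point.
Start: joints at [-1.194, 0.417, -0.01, 1.614, 0.005, 1.111, -0.053], TCP at [0.254, 0.571, 0.205] pointing down, gripper open.
Joint ranges: [-2.81, 2.81], [-0.39, 2.02], [-1.27, 1.25], [0.06, 2.57], [-1.19, 4.33], [0.19, 2], [-2.82, 2.82]. Speed limits (rad/s): [1.89, 1.89, 2.39, 2.39, 3.01, 3.01, 3.01].

INTERFACE

Orientations are given as a unit quaternion [x, y, z, w].
In Python, from plant import r, camera, sensors gives the robot as it stands. Calls block until the motion is done:
- r.move_ptp(position, orientation): joint-space move of the TCP to a pose.
- r.line_to(position, rot=None, v=0.15, max_force=None): straight line of the TCP; rot=None keeps the orientation; v is the mean speed in m/s. With max_force (N) it stops when the force on the tool has changed by that much, and returns True; else False.
- r.move_joints(angles): joint-space move.
- r.gripper_to(opening, grasp_force=None): finger opening in m; grasp_force is the grip in N (None keeps the last); returns when the fingers have stopped.
- r.wait(seconds).
- r.inverse_kinematics(position, orientation): joint angles nearest the present ones, or None.
- camera(name): name is "scene" or "top"; returns a dict with "img" (480x640x3 uint8, red, green, blue), "fx", "fy", "cx", "cy" (pixels), "origin" and "rotation" of the camera in the world. Camera axes: x right, y down, z forward; pixel columns grow to the right and rows downward; lengths in m; the calibration is good to about 2 mm. A picture is of the moment at which its call begins. There is no depth.
A pose or a line that the arm cannot do raises r.Unreachable and nothing moves.
- r.close_job(): hands the job in; it is judged then, once.
Readings, each from a call of its own:
- sensors.read_t(): time.
- sensors.read_joint_pos(): joint angles.
- sensors.read_joint_vel(): joint speeds.
- sensors.read_joint_efforts(): joint torques, N m.
- sensors.read_ee_pos(): TCP position.
- sensors.read_tool_rot(): TCP orientation.
- sensors.read_contact_force(): force on the tool from outside, world axes, zero at the start.
- sensors.read_wrist_torque(): the same for the moment, N m.
- sensors.read_width(): finger opening in m.
- sensors.read_grip_force(): force on a finger pad.
Only numpy, scipy, OpenCV 4.12 (cv2) and the standard library are available. Lean on these libraries where they do the work, as an engineer would, in place of code of your own. Each camera call takes 0.05 s, during which the arm holds its last target. There are 200 camera calls.

## Working session

There is one attempt and no reset: what is moved stays moved. The work goes in short steps, each a Python script; the robot and the scene stay as the last script left them, time stands still between calls to the robot, and variables do not carry over. Pictures are saved under pics/ and viewed, at most 10 in all, crops included, and the job is handed in when it is done.

```bash
mkdir -p pics
python3 - <<'E'
from plant import r,camera,sensors
import cv2
for n in("scene","top"):
    c=camera(n); cv2.imwrite(f"pics/{n}0.png",c["img"][:,:,::-1]); print(n,{k:v for k,v in c.items() if k!="img"})
print(sensors.read_t(),sensors.read_ee_pos(),sensors.read_tool_rot(),sensors.read_width())
E
```

```text
scene {'fx': 540.6730298773855, 'fy': 540.6730298773855, 'cx': 320.56705425924685, 'cy': 242.64487819391465, 'origin': array([ 1.30089546, -0.61247363,  0.99458323]), 'rotation': array([ 0.83375053,  0.37753731, -0.1705293 , -0.36502794])}
top {'fx': 588.0648823019931, 'fy': 588.0648823019931, 'cx': 313.65014225049293, 'cy': 245.60603612208655, 'origin': array([0.34145756, 0.04222842, 1.72657586]), 'rotation': array([-0.69941813,  0.71171732, -0.04826282,  0.04408448])}
0.1 [0.253477   0.57094703 0.20492861] [ 2.07381983e-01  9.78259907e-01 -5.12576323e-04 -6.42132918e-05] 0.09412528250431348
```

View pics/top0.png

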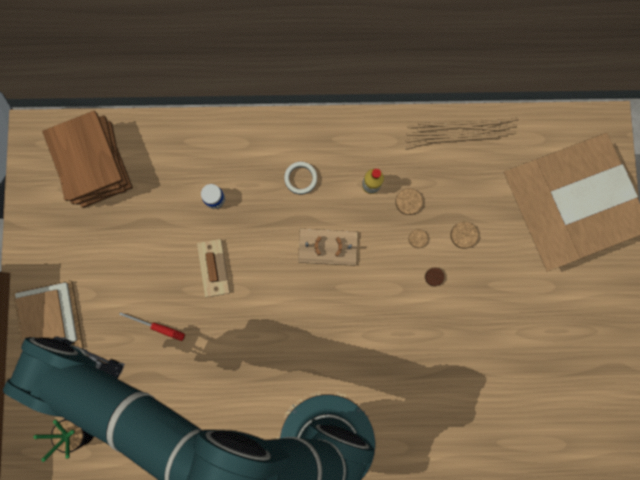

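View pics/scene0.png

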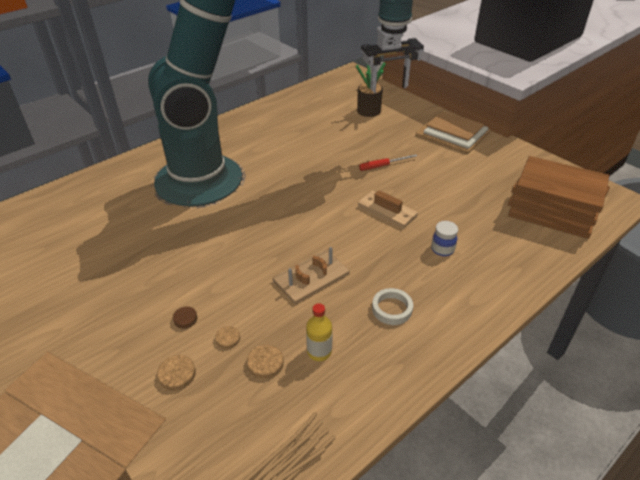

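Top view: the dark block is at (434,276). There are three cork candidates, at (409,201), (418,238) and (464,235). The small one at (418,238), about 19 px ≈ 56 mm, fits the description, and the other two are about 28 px. The lower half is at (329,247), the upper half at (213,268), the tape at (301,178), the glue at (373,181), the paint at (212,196) and the driver at (155,327). I'll check the choice in a close crop.

Run:
```python
import cv2,numpy as np
i=cv2.imread("pics/top0.png"); s=cv2.imread("pics/scene0.png")
a=cv2.resize(i[180:300,290:490],None,fx=4,fy=4,interpolation=cv2.INTER_CUBIC)
cv2.imwrite("pics/c1.png",a)
b=cv2.resize(i[230:305,185:240],None,fx=7,fy=7,interpolation=cv2.INTER_CUBIC)
c=cv2.resize(i[222:272,290:368],None,fx=7*.75,fy=7*.75,interpolation=cv2.INTER_CUBIC)
o=np.zeros((525,800,3),np.uint8);o[:b.shape[0],:b.shape[1]]=b;c=c[:,:415];o[:c.shape[0],385:385+c.shape[1]]=c
cv2.imwrite("pics/c2.png",o)
for p in [(238,418),(235,464),(201,409),(276,434),(233,309),(262,340),(245,220),(268,218),(268,212),(220,330),(300,300),(270,400),(258,440)]: print(p,i[p],cv2.cvtColor(i,cv2.COLOR_BGR2HSV)[p])
```

```text
(238, 418) [ 88 125 157] [ 16 112 157]
(235, 464) [ 85 122 152] [ 17 112 152]
(201, 409) [ 86 122 154] [ 16 113 154]
(276, 434) [33 47 74] [ 10 141  74]
(233, 309) [109 143 169] [ 17  91 169]
(262, 340) [ 95 123 147] [ 16  90 147]
(245, 220) [119 156 171] [ 21  78 171]
(268, 218) [ 87 115 135] [ 18  91 135]
(268, 212) [ 52  81 117] [ 13 142 117]
(220, 330) [ 96 131 158] [ 17 100 158]
(300, 300) [ 97 131 158] [ 17  98 158]
(270, 400) [ 95 129 157] [ 16 101 157]
(258, 440) [ 94 127 154] [ 17  99 154]
```

View pics/c1.png

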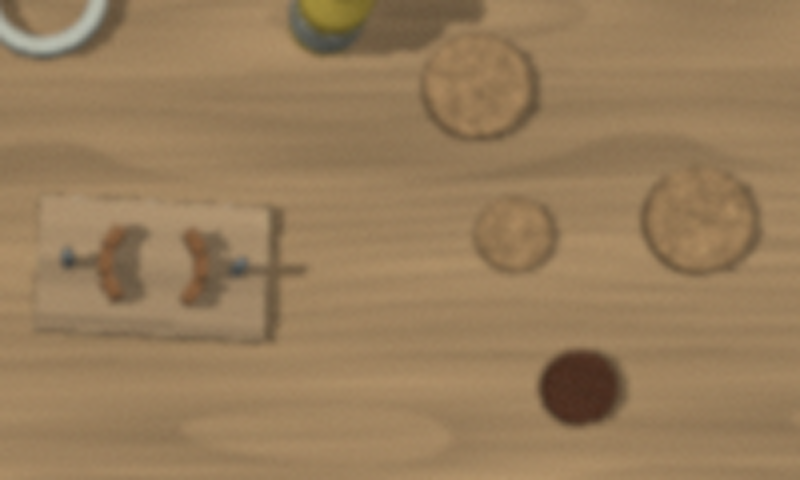

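View pics/c2.png

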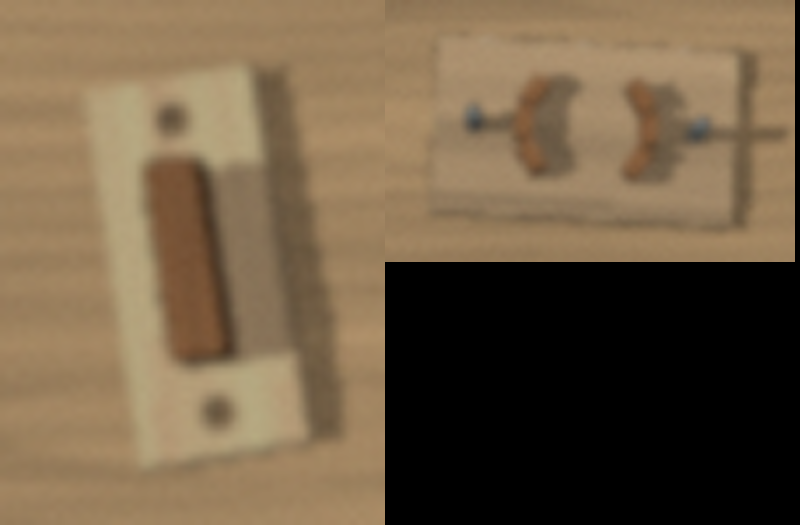

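The crop confirms the choice: the cork at crop (515,234), i.e. px (418.7,238.5), is about 20 px across. The other two, at crop (480,85) and (700,218), are about 29 px. The dowels show blue at about (307,245) and (349.5,247). The upper half's holes and bar are clear in c2.

```bash
cat > h.py <<'E'
import cv2,numpy as np
from scipy.spatial.transform import Rotation as R
from plant import r,camera,sensors
def ray(c,p,z):
    d=R.from_quat(c["rotation"]).apply([(p[0]-c["cx"])/c["fx"],(p[1]-c["cy"])/c["fy"],1.]); o=c["origin"]
    return (o+d*(z-o[2])/d[2])[:2]
def proj(c,P):
    q=R.from_quat(c["rotation"]).inv().apply(np.array(P)-c["origin"]); return q[:2]/q[2]*c["fx"]+[c["cx"],c["cy"]]
def blobs(mask,box,amin=4):
    x0,y0,x1,y1=box; m=np.zeros_like(mask); m[y0:y1,x0:x1]=mask[y0:y1,x0:x1]
    n,l,s,ce=cv2.connectedComponentsWithStats(m.astype(np.uint8))
    return sorted([(int(s[k,4]),ce[k].round(2)) for k in range(1,n) if s[k,4]>=amin],key=lambda t:-t[0])
def hsv(c): return cv2.cvtColor(c["img"],cv2.COLOR_RGB2HSV).astype(int)
def down(yaw): # tool down, closing line (tool y) along world direction yaw
    y=np.array([np.cos(yaw),np.sin(yaw),0]); z=np.array([0,0,-1.]); 
    return R.from_matrix(np.c_[np.cross(y,z),y,z]).as_quat()
E
python3 - <<'E'
from h import *
T=camera("top");H=hsv(T);S=camera("scene");HS=hsv(S)
b=T["img"].astype(int)
print("block",[(a,p,ray(T,p,.009)) for a,p in blobs(H[...,2]<88,(415,255,455,295),50)])
g=cv2.GaussianBlur(cv2.cvtColor(T["img"],cv2.COLOR_RGB2GRAY)[160:310,390:490],(0,0),.7)
g=cv2.resize(g,None,fx=4,fy=4,interpolation=cv2.INTER_CUBIC)
for k in (cv2.HoughCircles(g,cv2.HOUGH_GRADIENT_ALT,1,60,param1=120,param2=.5,minRadius=25,maxRadius=75)[0]):
    p=(k[:2]+.5)/4-.5+[390,160]; print("circ",p,"diam mm",k[2]*2/4/T["fx"]*1.71*1e3,ray(T,p,.014))
for n,c,m,bx in (("T",T,H,(295,225,365,270)),("S",S,HS,(270,240,352,302))):
    rgb=c["img"].astype(int)
    print(n,"dowel",blobs(rgb[...,2]-rgb[...,0]>-12,bx),"walls",[(a,p) for a,p in blobs((m[...,1]>118),bx,8)])
dw=[ray(T,p,.070) for a,p in blobs(b[...,2]-b[...,0]>-12,(295,225,365,270))[:2]]
ww=[ray(T,p,.042) for a,p in blobs(H[...,1]>118,(295,225,365,270))[:2]]
for q in (dw,ww): print(q,"mid",(q[0]+q[1])/2,"len",np.linalg.norm(q[0]-q[1]),"ang",np.degrees(np.arctan2(*(q[0]-q[1]))))
bx=(190,232,236,302)
bar=blobs((H[...,1]>120)&(H[...,2]<150),bx,20);print("bar",bar,[ray(T,p,.054) for _,p in bar])
print("plate",[(a,p,ray(T,p,.018)) for a,p in blobs((H[...,0]>=19)&(H[...,2]>150),bx,8)])
print("holes",[(a,p,ray(T,p,.018)) for a,p in blobs((H[...,2]<140)&(H[...,1]<115),bx,4)])
E
```

```text
block [(255, array([434.45, 276.65]), array([ 0.46938871, -0.32203669]))]
circ [433.625 276.625] diam mm 56.321983 [ 0.46913125 -0.31856857]
circ [410.625 200.125] diam mm 83.20528 [ 0.69775067 -0.26029982]
T dowel [(6, array([349.33, 246.33])), (5, array([306.4, 244.2]))] walls [(56, array([317.27, 245.05])), (56, array([338.75, 246.38]))]
S dowel [] walls [(295, array([312.34, 258.94])), (182, array([301.05, 275.05])), (69, array([277.26, 295.49])), (62, array([319.21, 245.5 ])), (52, array([283.1 , 260.13])), (47, array([342.09, 243.77])), (43, array([292.3 , 248.53])), (34, array([275.44, 269.65])), (28, array([328.79, 291.86])), (28, array([310.07, 299.64])), (25, array([285.64, 243.96])), (25, array([273.52, 286.64])), (24, array([317.71, 293.46])), (23, array([279.35, 250.43])), (19, array([271.84, 244.68])), (18, array([273.67, 254.61])), (15, array([287.47, 299.87])), (11, array([287.45, 265.36])), (10, array([335.5, 250. ])), (10, array([348.2, 287.8])), (10, array([320.6, 297.9])), (10, array([343.8, 298.8])), (9, array([276.89, 241.  ])), (9, array([346.89, 250.67])), (9,
[... 173 characters left out ...]
00959])] mid [ 0.55939446 -0.00992518] len 0.12214458764549112 ang -176.154195211372
[array([0.56422842, 0.01979257]), array([ 0.55929058, -0.04219313])] mid [ 0.5617595  -0.01120028] len 0.06218206985346676 ang 4.554617162473661
bar [(222, array([211.56, 266.68]))] [array([0.5055658 , 0.32265464])]
plate [(318, array([202.98, 264.86]), array([0.51485773, 0.35370528])), (145, array([219.05, 287.88]), array([0.4469728 , 0.30668388])), (137, array([216.09, 246.12]), array([0.56931187, 0.31573456]))]
holes [(546, array([224.06, 266.43]), array([0.50920031, 0.29229474])), (13, array([209.15, 246.54]), array([0.56841922, 0.33602669])), (12, array([215.5, 288.5]), array([0.44535538, 0.31696493]))]
```

Run:
```python
from h import *
print(ray(camera("top"),(418.75,238.5),.012))
for n,x,y,yaws in (("block",.469,-.319,(90,-90,-4,176)),("pad",.58,-.28,(90,-90,-4,176)),("nest",.561,-.011,(-4,176)),("upper",.506,.323,(9,-171))):
    for a in yaws:
        q=r.inverse_kinematics([x,y,.05],down(np.radians(a))); print(n,a,None if q is None else np.round(q,2))
```

```text
[ 0.58255088 -0.28009641]
block 90 [-0.03  0.64  0.76  1.9  -0.59  0.84  2.61]
block -90 [-0.    0.63  0.72  1.9  -0.55  0.83 -0.56]
block -4 [-0.04  0.65  0.78  1.9  -0.6   0.84  0.98]
block 176 [-0.22  0.82  1.08  1.9  -0.88  0.99 -1.94]
pad 90 [ 0.04  0.68  0.51  1.69 -0.41  0.88  2.3 ]
pad -90 [-0.23  0.86  0.96  1.7  -0.82  1.03 -0.55]
pad -4 [-0.21  0.84  0.92  1.7  -0.77  1.01  0.92]
pad 176 [-0.29  0.94  1.08  1.7  -0.92  1.1  -2.12]
nest -4 [-0.47  0.57  0.56  1.91 -0.41  0.78  0.25]
nest 176 [ 0.75  0.8  -1.09  1.87  0.84  1.02  2.37]
upper 9 [-0.81  0.57  0.25  1.8  -0.19  0.79 -0.31]
upper -171 [-0.39  0.58 -0.31  1.78  0.23  0.81  2.49]
```

```bash
cat >> h.py <<'E'
def center(x,y,z,yaws=(-90,-4),travel=.12,op=.085):
    """squeeze a disc along two directions, leaving it exactly under the tool; fingers left open around it"""
    for k,a in enumerate(yaws):
        r.move_ptp([x,y,travel if k==0 else z+.03],down(np.radians(a)))
        if k==0: r.gripper_to(op)
        r.line_to([x,y,z],v=.15); r.gripper_to(.04,4); w=sensors.read_width()
        r.gripper_to(op); 
        if k<len(yaws)-1: r.line_to([x,y,z+.03],v=.2)
        print("squeeze",a,w,sensors.read_ee_pos(),sensors.read_t())
E
python3 - <<'E'
from h import *
center(.4692,-.3195,.004)
p=sensors.read_ee_pos()
r.line_to([p[0],p[1],.1],v=.2)
r.move_ptp([.42,-.47,.25],down(np.radians(-45)))
T=camera("top");S=camera("scene");np.savez("f1.npz",**{k+n:v for k,c in(("T",T),("S",S)) for n,v in c.items()})
cv2.imwrite("pics/top1.png",T["img"][:,:,::-1])
print(sensors.read_t(),sensors.read_contact_force())
H=hsv(T);print("block",[(a,q,ray(T,q,.009)) for a,q in blobs(H[...,2]<88,(415,255,455,295),50)])
o=np.hstack([cv2.resize(T["img"][220:295,290:460],None,fx=4,fy=4)[:,:,::-1]]);o2=cv2.resize(S["img"][220:350,160:360],None,fx=4,fy=4)[:,:,::-1]
o=np.vstack([cv2.copyMakeBorder(o,0,0,0,800-o.shape[1],0),o2])[:600+300];cv2.imwrite("pics/v1.png",cv2.resize(o,None,fx=.7,fy=.7,interpolation=cv2.INTER_AREA))
E
```

```text
squeeze -90 0.05593211873423811 [ 0.469767   -0.3197158   0.03488158] 6.275
squeeze -4 0.05592183828557146 [ 0.4691762  -0.31952968  0.00397706] 9.0
10.6083 [-0.04631053 -0.44448477  0.38246116]
block [(253, array([433.23, 275.87]), array([ 0.47173777, -0.31856231]))]
```

View pics/v1.png

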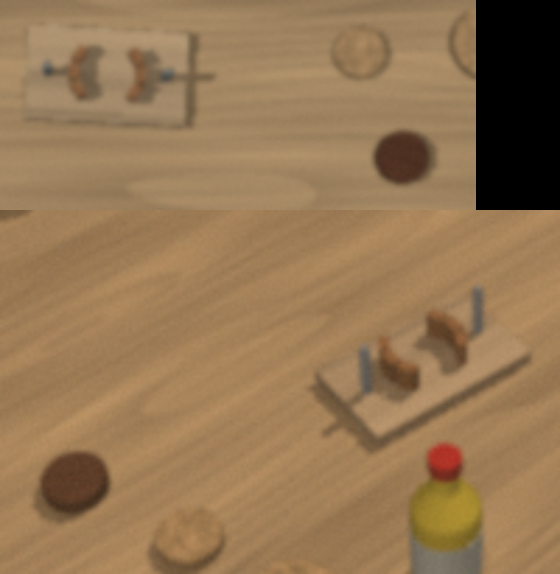

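The crop shows the block centred at v1 (403,157) in the top part. In the scene part both dowels are visible, with tips at about scene px (290,269) and (331,248). The glue bottle is clear of them.

Run:
```python
from h import *
f=np.load("f1.npz"); T={k[1:]:f[k] for k in f if k[0]=="T"};S={k[1:]:f[k] for k in f if k[0]=="S"}
HS=hsv(S);HT=hsv(T)
bl=np.array([.4692,-.3195])
b=blobs(HS[...,2]<90,(160,290,215,340),60);print("S block",b,"exp mid",proj(S,[*bl,.009]))
for th in(80,88,95): print("T block",blobs(HT[...,2]<th,(415,255,455,295),60)[0],"exp",proj(T,[*bl,.009]))
tri=lambda uT,uS:__import__("scipy.optimize",fromlist=["x"]).least_squares(lambda P:np.r_[proj(T,P)-uT,proj(S,P)-uS],[.56,0,.05])
for c,n,bx in((S,"S",(280,235,345,300)),(T,"T",(295,225,365,270))):
    i=cv2.resize(c["img"],None,fx=4,fy=4,interpolation=cv2.INTER_CUBIC).astype(int)
    m=(i[...,2]-i[...,0]>-25); bb=[4*v for v in bx]
    n_,l,s,ce=cv2.connectedComponentsWithStats(np.pad(m[bb[1]:bb[3],bb[0]:bb[2]],0).astype(np.uint8))
    for k in range(1,n_):
        if s[k,4]>25: print(n,"blue area",s[k,4]/16,"cen",(ce[k]+bb[:2]+.5)/4-.5,"bbox",(s[k,:2]+bb[:2])/4-.5,(s[k,:2]+s[k,2:4]+bb[:2])/4-.5)
B=cv2.GaussianBlur(T["img"],(0,0),1.); h=cv2.cvtColor(B,cv2.COLOR_RGB2HSV).astype(int)
lab=cv2.cvtColor(B,cv2.COLOR_RGB2LAB).astype(int)
print("lab base/table",lab[232,305],lab[258,305],lab[258,345],lab[234,330],"|",lab[222,320],lab[272,320],lab[250,285],lab[235,375])
for th in (92,95,97):
    m=(h[...,1]<th).astype(np.uint8); m[:, :285]=0;m[:,370:]=0;m[:215]=0;m[275:]=0
    m=cv2.morphologyEx(m,cv2.MORPH_OPEN,np.ones((3,3)))
    cs,_=cv2.findContours(m,0,2); k=max(cs,key=cv2.contourArea); print(th,cv2.minAreaRect(cv2.convexHull(k)))
```

```text
S block [(103, array([186.59, 323.13]))] exp mid [185.94152088 317.1977098 ]
T block (179, array([433.25, 275.54])) exp [433.58802462 276.72934743]
T block (253, array([433.23, 275.87])) exp [433.58802462 276.72934743]
T block (268, array([433.25, 275.93])) exp [433.58802462 276.72934743]
S blue area 33.125 cen [330.13632075 255.43207547] bbox [329.  247.5] [331.5  263.25]
S blue area 42.125 cen [290.17396142 277.00630564] bbox [288.25 268.75] [292.   284.75]
T blue area 10.75 cen [306.52761628 244.19912791] bbox [305. 242.] [308.25 246.25]
T blue area 13.375 cen [349.19742991 246.42640187] bbox [347.   244.25] [351.25 248.5 ]
lab base/table [160 133 150] [145 133 148] [150 133 149] [161 134 150] | [135 133 150] [142 133 151] [155 134 152] [145 133 151]
92 ((327.85003662109375, 245.95001220703125), (55.81683349609375, 32.404170989990234), 2.4895529747009277)
95 ((327.82452392578125, 245.94778442382812), (57.85399627685547, 34.27727127075195), 2.544804573059082)
97 ((327.6106872558594, 246.451904296875), (58.64411926269531, 35.056922912597656), 3.094058036804199)
```

Run:
```python
from h import *
f=np.load("f1.npz"); T={k[1:]:f[k] for k in f if k[0]=="T"};S={k[1:]:f[k] for k in f if k[0]=="S"}
bl=np.array([.4692,-.3195]);HS=hsv(S)
for th in(100,110,115): b=blobs(HS[...,2]<th,(165,295,210,335),60)[0];print("S block",th,b,"exp mid",proj(S,[*bl,.009]))
oS=b[1]-proj(S,[*bl,.009]); oT=np.array([-.35,-.85])
print("base  T",ray(T,np.array([327.83,245.95])-oT,.015))
print("dowels T",ray(T,np.array([327.86,245.31])-oT,.068))
print("walls T",ray(T,np.array([328.01,245.72])-oT,.040))
d=[ray(S,np.array(p)-oS,.044) for p in((330.14,255.43),(290.17,277.0))];print("S dowels",d,(d[0]+d[1])/2,np.linalg.norm(d[0]-d[1]),np.degrees(np.arctan2(*(d[0]-d[1]))))
m=(d[0]+d[1])/2;a=np.radians(3.8)
for s in(1,-1):
    for z in(.016,.044,.072): print(s,z,proj(S,[m[0]+s*.062*np.sin(a),m[1]+s*.062*np.cos(a),z])+oS)
```

```text
S block 100 (390, array([186.25, 317.58])) exp mid [185.94152088 317.1977098 ]
S block 110 (422, array([186.24, 317.52])) exp mid [185.94152088 317.1977098 ]
S block 115 (435, array([186.1 , 317.61])) exp mid [185.94152088 317.1977098 ]
base  T [ 0.56207044 -0.0124903 ]
dowels T [ 0.55707296 -0.01091973]
walls T [ 0.55950983 -0.01222575]
S dowels [array([0.5636503, 0.0503618]), array([ 0.55562644, -0.0731461 ])] [ 0.55963837 -0.01139215] 0.12376826647982546 3.717076696736893
1 0.016 [330.16401322 263.28296514]
1 0.044 [330.19770037 255.42993746]
1 0.072 [330.23232844 247.357564  ]
-1 0.016 [290.64183889 284.86973218]
-1 0.044 [290.10995273 277.00003766]
-1 0.072 [289.56258389 268.90126431]
```

```bash
cat >> h.py <<'E'
NX,NY,NA=.5596,-.0116,np.radians(-3.8)
def pick(x,y,z,yaw,f,travel):
    r.move_ptp([x,y,z+.04],down(yaw)); r.line_to([x,y,z],v=.15); r.gripper_to(.04,f); print("grip",sensors.read_width(),sensors.read_grip_force())
    r.line_to([x,y,travel],v=.2)
E
python3 - <<'E'
from h import *
pick(.4692,-.3195,.004,NA,10,.13)
r.move_ptp([NX,NY,.11],down(NA))
r.line_to([NX,NY,.055],v=.15)
hit=r.line_to([NX,NY,.0205],v=.04,max_force=4)
p=sensors.read_ee_pos();print(hit,p,sensors.read_contact_force(),sensors.read_wrist_torque(),sensors.read_t())
E
```

```text
grip 0.05559045135682037 10.000641957158223
True [ 0.55921043 -0.01164772  0.02019319] [-1.20483944  0.10420142  5.82467498] [-0.00424448  0.14614156 -0.04605597] 15.975
```

Run:
```python
from h import *
p=sensors.read_ee_pos()
r.gripper_to(.07); r.line_to([p[0],p[1],.13],v=.2)
# pad: corrected by block's offset
center(.5805,-.281,.004)
p=sensors.read_ee_pos()
T=camera("top");S=camera("scene");print(sensors.read_t())
o=np.hstack([cv2.resize(c["img"][y:y+60,x:x+66],None,fx=6,fy=6,interpolation=cv2.INTER_CUBIC)[:,:,::-1] for c,x,y in((T,297,215),(S,278,237))]);cv2.imwrite("pics/v2.png",o)
H=hsv(T);print([(a,q,ray(T,q+[.35,.85],.032)) for a,q in blobs(H[...,2]<95,(310,230,348,262),30)])
```

```text
squeeze -90 0.055961393095494756 [ 0.58116216 -0.28123205  0.03505124] 21.075
squeeze -4 0.05573170864784451 [ 0.58044806 -0.28103744  0.00397813] 23.8167
23.9167
[(270, array([327.5 , 246.29]), array([ 0.55889966, -0.01096704]))]
```

View pics/v2.png

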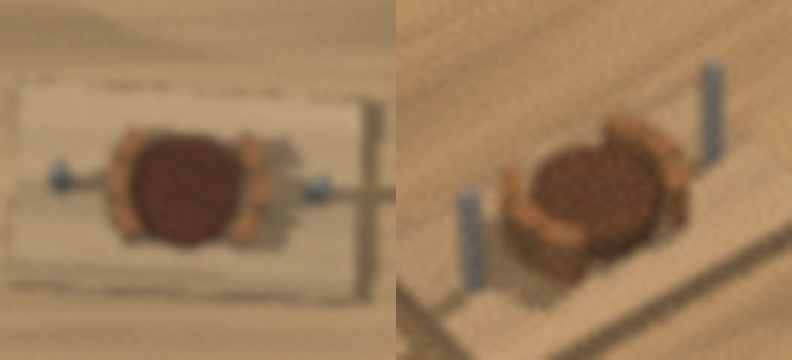

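The crop shows the block lying flat between the two walls, centred at T px (327.5,246.3). Next is the pad.

Run:
```python
from h import *
pick(.5805,-.281,.004,NA,8,.15)
r.move_ptp([NX,NY,.12],down(NA))
r.line_to([NX,NY,.072],v=.15)
hit=r.line_to([NX,NY,.0375],v=.04,max_force=3)
p=sensors.read_ee_pos();print(hit,p,sensors.read_contact_force(),sensors.read_t())
```

```text
grip 0.05548368256300509 8.000084262457676
True [ 0.55916118 -0.01161069  0.03747323] [ 1.97025532 -0.36814792  2.39054231] 28.4083
```

Run:
```python
from h import *
p=sensors.read_ee_pos()
r.gripper_to(.07); r.line_to([p[0],p[1],.15],v=.2); r.move_ptp([.53,.06,.2],down(np.radians(-40)))
T=camera("top");S=camera("scene");print(sensors.read_t())
np.savez("f2.npz",**{k+n:v for k,c in(("T",T),("S",S)) for n,v in c.items()})
o=np.hstack([cv2.resize(T["img"][230:305,185:245],None,fx=6,fy=6,interpolation=cv2.INTER_CUBIC),cv2.resize(S["img"][185:235,350:423],None,fx=6,fy=6,interpolation=cv2.INTER_CUBIC)[:, :438],][:1]+[cv2.resize(S["img"][180:255,350:423],None,fx=6,fy=6,interpolation=cv2.INTER_CUBIC)])[:,:,::-1]
cv2.imwrite("pics/v3.png",o)
i=cv2.resize(T["img"],None,fx=4,fy=4,interpolation=cv2.INTER_CUBIC); g=cv2.cvtColor(i,cv2.COLOR_RGB2GRAY)
oT=np.array([-.35,-.85])
for n,(cx,cy) in (("h1",(209,246.5)),("h2",(215.6,288.5))):
    x,y=int(4*cx),int(4*cy); w=g[y-14:y+15,x-14:x+15].astype(float); d=np.clip(np.percentile(w,70)-20-w,0,None); yy,xx=np.mgrid[-14:15,-14:15]
    q=(np.array([x+(d*xx).sum()/d.sum(),y+(d*yy).sum()/d.sum()])+.5)/4-.5; print(n,q,ray(T,q-oT,.018),(d>0).sum()/16)
```

```text
30.4667
h1 [208.95787634 246.57883192] [0.56578743 0.33555091] 19.8125
h2 [215.58412731 288.43955399] [0.44304556 0.31569807] 19.9375
```

View pics/v3.png

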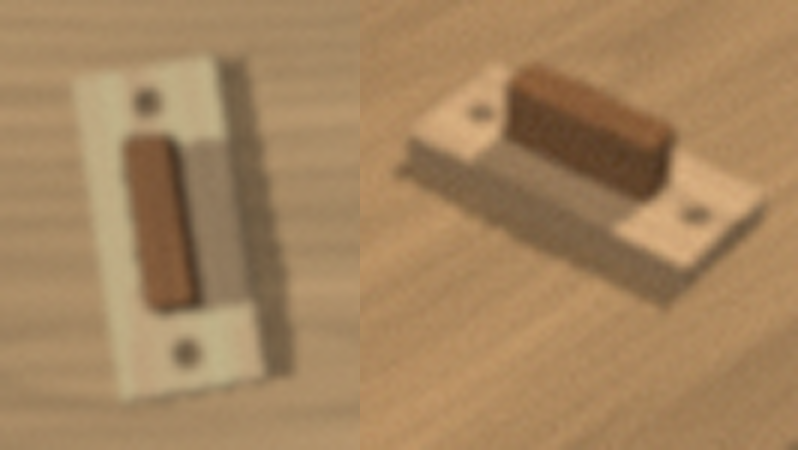

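The crop shows the upper half undisturbed. The holes are at T px (209.0,246.6) and (215.6,288.4) and at scene px of about (370.2,198.8) and (406,215.8).

Run:
```python
from h import *
f=np.load("f2.npz"); S={k[1:]:f[k] for k in f if k[0]=="S"}
d=[ray(S,np.array(p)-[.2,.4],.018) for p in((370.2,198.8),(406,215.8))];print("S holes",d,(d[0]+d[1])/2)
cv2.imwrite("pics/v4.png",cv2.resize(S["img"][215:305,260:380],None,fx=6,fy=6,interpolation=cv2.INTER_CUBIC)[:,:,::-1])
for x,y,z,a in((.5044,.3256,.021,-80.8),(.5596,-.0116,.12,-3.8)):
    q=r.inverse_kinematics([x,y,z],down(np.radians(a)));print(None if q is None else np.round(q,2))
```

```text
S holes [array([0.44251838, 0.31615306]), array([0.56506504, 0.33635382])] [0.50379171 0.32625344]
[-0.87  0.62  0.32  1.81 -0.27  0.75 -1.81]
[-0.27  0.41  0.29  1.87 -0.15  0.89  0.03]
```

View pics/v4.png

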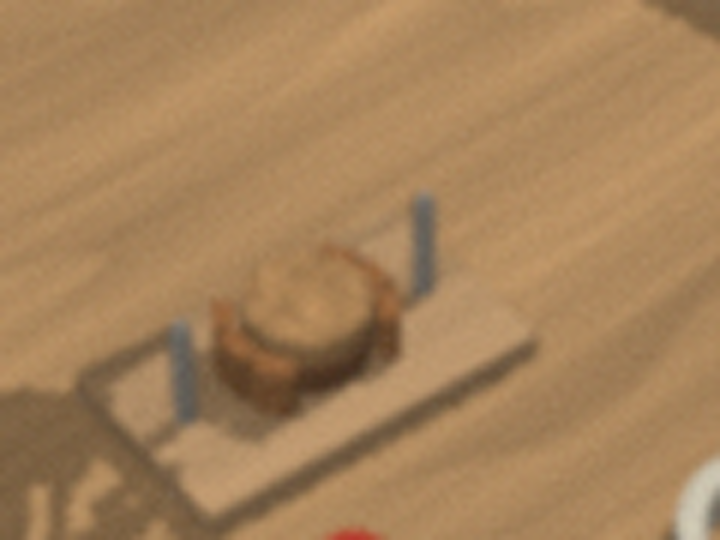

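The crop shows the pad sitting flat on the block between the walls, at scene px of about (311,264). Both dowels are clear.

Run:
```python
from h import *
a=np.radians(-80.8); u=[.5040,.3260]
r.gripper_to(.06); r.move_ptp([*u,.10],down(a)); 
print(r.line_to([*u,.0215],v=.15,max_force=6),sensors.read_ee_pos())
r.gripper_to(.01,55); print(sensors.read_width(),sensors.read_grip_force())
r.line_to([*u,.14],v=.2); print("lift",sensors.read_contact_force(),sensors.read_width())
r.move_ptp([NX,NY,.14],down(NA)); r.line_to([NX,NY,.10],v=.15); r.wait(.2)
print("held",sensors.read_contact_force(),sensors.read_wrist_torque(),sensors.read_ee_pos())
T=camera("top");S=camera("scene"); np.savez("f3.npz",**{k+n:v for k,c in(("T",T),("S",S)) for n,v in c.items()})
cv2.imwrite("pics/v5.png",np.hstack([cv2.resize(c["img"][y:y+80,x:x+65],None,fx=6,fy=6,interpolation=cv2.INTER_CUBIC)[:,:,::-1] for c,x,y in((T,295,205),(S,280,215))]))
print(sensors.read_t())
```

```text
False [0.50466252 0.32587688 0.02232355]
0.023606933107852432 55.00234544277191
lift [-0.42161107  0.32677927 -4.32736067] 0.023700281888933854
held [-0.16295243  0.47557205 -2.53063806] [ 0.03598333  0.06851358 -0.02834156] [ 0.56016255 -0.01153243  0.10096089]
36.4417
```

View pics/v5.png

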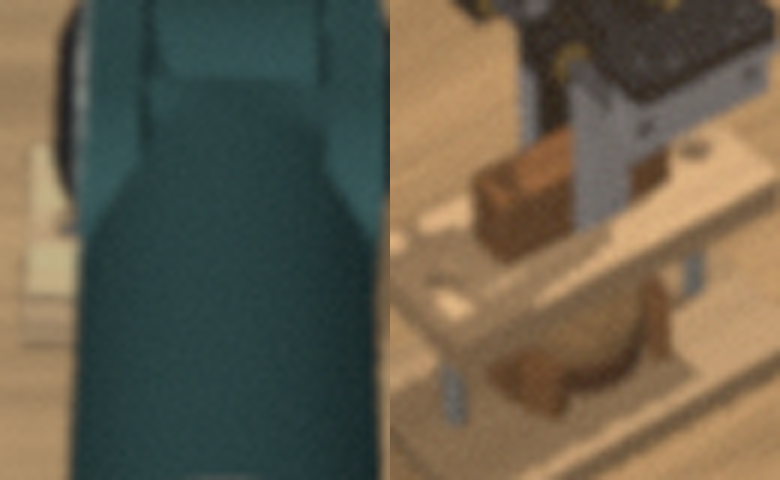

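The crop shows the plate held level above the dowels. The right hole is at scene px of about (330.8,240) and the left one, in shadow, at about (288.3,262.5).

Run:
```python
from h import *
f=np.load("f3.npz"); S={k[1:]:f[k] for k in f if k[0]=="S"}
y=np.array([-np.sin(NA),np.cos(NA)])
for p,s in(((330.8,240.),1),((288.3,262.5),-1)): print("hole err",ray(S,np.array(p)-[.2,.4],.0967)-(np.array([NX,NY])+s*.062*y))
hit=r.line_to([NX,NY,.084],v=.03,max_force=6)
print(hit,sensors.read_ee_pos(),sensors.read_contact_force(),sensors.read_wrist_torque(),sensors.read_t())
```

```text
hole err [0.00075546 0.00120825]
hole err [ 0.00129072 -0.00323687]
False [ 0.55962774 -0.01163399  0.0839929 ] [-0.18703155 -0.09591996 -3.24823068] [-0.0506692   0.0483823  -0.02629813] 37.125
```

Run:
```python
from h import *
hit=r.line_to([NX,NY,.060],v=.03,max_force=8)
r.wait(.3)
print(hit,sensors.read_ee_pos(),sensors.read_contact_force(),sensors.read_wrist_torque(),sensors.read_t())
```

```text
True [ 0.55961109 -0.01157446  0.06933706] [-1.62270544 -0.60563849  5.22024231] [-0.04254417  0.18644041  0.03369059] 37.9667
```

Run:
```python
from h import *
z=sensors.read_ee_pos()[2]
for k in range(25):
    fz=np.mean([sensors.read_contact_force()[2] for _ in range(3)])
    if fz>13: break
    z-=.0003; r.line_to([NX,NY,z],v=.01); r.wait(.15)
    print(round(z,4),sensors.read_ee_pos()[2].round(5),sensors.read_contact_force().round(2))
r.wait(1.); print(sensors.read_ee_pos(),sensors.read_contact_force(),sensors.read_wrist_torque(),sensors.read_width(),sensors.read_t())
S=camera("scene");cv2.imwrite("pics/v6.png",cv2.resize(S["img"][205:305,265:375],None,fx=6,fy=6,interpolation=cv2.INTER_CUBIC)[:,:,::-1])
```

```text
0.069 0.06932 [-3.77  0.69 10.8 ]
0.0687 0.06932 [-7.19 -0.1  16.48]
[ 0.55976121 -0.01154215  0.06931572] [-7.30930627 -0.31011824 16.06525644] [0.0174061 1.7885846 0.0231148] 0.023667573420062593 39.7667
```

View pics/v6.png

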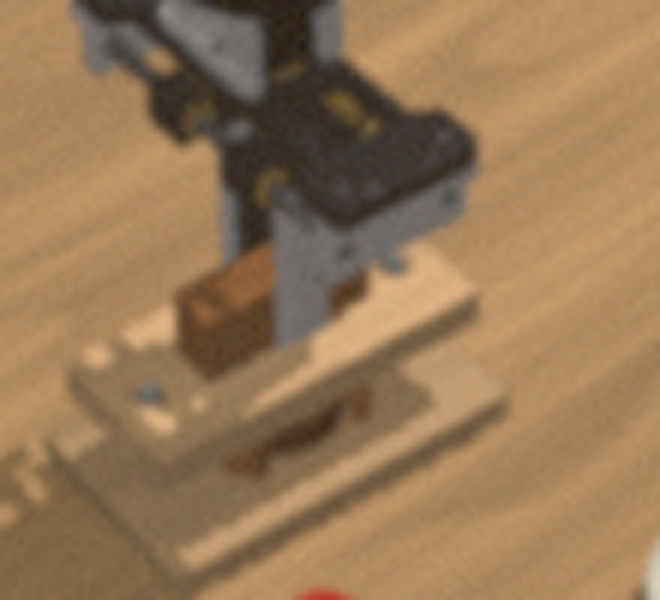

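The crop shows the plate seated level, with both dowels through the holes at crop (150,393) and (395,262). The push holds steady at 16 N, so I'm handing in.

```bash
python3 -c "
from plant import r
print(r.close_job())"
```

```text
the job is handed in; nothing more can be done
None
```

I loaded the block and pad into the nest, fitted the upper half over both dowels, and handed the job in with the gripper still pressing it down at about 16 N; no verdict was returned.

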